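# Rebuild the filter stack of the bench extractor

## Robot

A 7-joint arm with a two-finger parallel gripper is mounted at the origin on the work surface. World frame = base frame: x ahead of the robot, y to its left, z up, the work surface at z = 0. Lengths are in m, angles in degrees, forces in N, time in s.
With the tool pointing down it reaches from about 0.425 to 0.95 m from the base axis. Payload 16.7 kg.
Tool frame: the origin (TCP) lies where the fingers leave the gripper's body, on its centre line; the fingertips stand 97 mm ahead of it and the grasp point (between the pads) lies 78 mm ahead of it; z points along the fingers, y is the line along which they close (so a half turn about z gives the same grasp; the last joint's range is limited). The gripper opens to 94 mm and grips with 3 to 60 N. Pads are 16 mm wide; open, the fingers measure 119 mm over their backs; the gripper's body (75 mm by 177 mm) begins 78 mm behind the grasp point.
Start: joints at [-72.221, 24.414, 4.234, 92.017, -1.954, 63.644, -3.845], TCP at [0.3, 0.605, 0.303] pointing down, gripper open.
Joint ranges: [-163.25, 163.25], [-28.42, 122.38], [-70.27, 78.77], [12.13, 141.07], [-58.53, 238.53], [9.26, 117.41], [-156.51, 156.51]. Speed limits (degrees/s): [108.29, 108.29, 136.94, 136.94, 172.46, 172.46, 172.46].

## Interface

Orientations are given as a 3x3 rotation matrix whose columns are the frame's x, y, z axes.
In Python, from plant import robot, imaging, models gives the robot as it stands.
- The arm moves only by the shell command python3 -m handwheel 'ROWS' [FORCE]. ROWS is JSON, a list of rows, each a list of 5 numbers: the shift along the tool's x, y, z in m, then the turn about the tool's z in rad, then the opening, from 0 (shut) to 1 (fully open). In form: [[x, y, z, spin, jaw], ...]. A call has 1 to 8 rows; each row shifts and turns the commanded pose from where the row before left it, along the tool's axes as they then stand; what a row does not reach is not made up. A row lasts 1/10 s, in which the tool goes at most 50 mm and 8.59 degrees, less where a joint would pass 70% of its speed; a pose out of reach is approached as far as the arm can. A call is refused whole if a number of a shift passes 0.05 or a number of a turn 0.15, either way. A call with a gripper value outside its range is refused whole. The fingers move at their own pace and stop on an object; FORCE is the grip in N (left out, the last holds). Time passes only in rows, so rows that do not move let the fingers close. It gives the time, the measured TCP pose, the force, the opening and the grip force at its end, in the units of the state.
- robot.get_state(): the state, without advancing time (a new reading comes with each control period).
- imaging.snapshot(name): name is "scene" or "top" or "wrist"; returns a dict with "color" (384x512x3 uint8, red, green, blue), "z_map" (384x512 float32, m along the optical axis (not along the pixel's ray), 0 where there is no reading), "fov_y" (degrees; the focal length in pixels is half the picture's height over the tangent of half this angle, whatever the lens; pixels are square), "cx", "cy" (the principal point, pixels), "extrinsics" (4x4, takes a point from world to camera coordinates). Camera axes: x right, y up, looking along -z (the intrinsics and any distortion apply to the point x, -y, -z); pixel columns grow to the right and rows downward; lengths in m; the calibration is good to about 2 mm. The wrist camera is an equidistant fisheye: a pixel r from the principal point sees the ray r / f radians off the axis. A picture is of the moment at which its call begins.
- robot.finish_job(): hands the job in; it is judged then, once.
Trained networks look in a picture, given as the dict that the camera call returned (one of the last four; its "shot" number tells which), for a name from the list of things; names that differ only in an ending like _2 or _b are one class to them, and where a whole thing is asked for, a point or a joint stands for the part that bears it (a point fixed in the world has none). Each returns a list of dicts, best first, with "confidence" (0 to 1); they miss things now and then, are a little off and sometimes report something else, mostly with a low value. They report only what shows in the picture. A call takes as long as a camera call. They do not tell look-alikes from the thing itself.
- models.search_frame(picture, label): "point" ([column, row] in pixels, amid what is visible of it).
- models.tip_of(picture, label): "point" ([column, row] in pixels: a listed point, or the origin of a listed thing).
The state is a dict: "time": time; "joint_pos": joint angles; "dq": joint speeds; "joint_efforts": joint torques, N m; "tool_pos": TCP position; "tcp_rot": TCP orientation; "ft_force": force on the tool from outside, world axes, zero at the start; "ft_torque": the same for the moment, N m; "gripper_width": finger opening in m; "finger_force": force on a finger pad.
Only numpy, scipy, OpenCV 4.12 (cv2) and the standard library are available. Lean on these libraries where they do the work, as an engineer would, in place of code of your own. Each camera call takes 0.05 s, during which the arm holds its last target. There are 200 camera calls.

## Task

Turn the extractor's fan knob fully anticlockwise to off, then build the filter stack on its brass post, lowering each piece until it rests on the pile: first the steel support plate, then every blue filter cassette on the table (one to three of them), then the yellow clamp plate, all lying flat and squared up with the bed, and last the red cap down over the post onto the clamp plate. Then turn the knob fully clockwise to full speed; leave the bottle, tub and brush where they are.

Things in the scene. Friction and masses are not known exactly. Their poses are not given: they have to be found in the camera images.
- unit_top (a point): Centre of the top face, 30 mm above the table, of the fixed extractor unit: a grey plinth 150 x 280 x 30 mm, long along its own y; z up. The post's axis is 70 mm from here along -y, the knob's axis 80 mm along +y.
- post_axis (a point): Point on the post's vertical axis, 30 mm above the table, with the unit's axes, z up. Around it is a steel bed 100 (x) by 36 mm (y), its top 18 to 38 mm above this point, as somebody set it: not given. The brass post, 16 mm thick, tapered to 6 mm at the tip, stands 60 mm above the bed's top. Plates lie with their long axis along this x, either way round.
- knob_grip (a point): Black knob at the +y end of the unit: a disc 60 mm across with a grip bar 57 mm long, 14 mm thick and 32 mm high on it. The point is on the knob's vertical axis, 67 mm above the table, 7 mm below the top of the bar. The point's x runs along the bar, so it turns with the knob.
- knob (a joint): Turn of the knob in rad: 0 is off (the anticlockwise stop seen from above, bar along the unit's x), grows clockwise to 1.4, full speed (the other stop). Stays where it is left; friction about 0.05 N m.
- support_mid (a point): Loose steel support plate with black perforations, 120 x 50 x 10 mm, about 0.18 kg, lying on the table at the start. Its long axis is its x, its width y, z up; it is the same either way round. The point is the centre of the plate, half-way up (5 mm). The square hole through its centre is 22 mm wide, for the 16 mm post.
- filter1_mid (a point): Loose filter cassette: blue plastic frame with pale pleats on top, 120 x 50 x 10 mm, about 0.12 kg, lying on the table at the start; may be absent. The cassettes are all alike. Its long axis is its x, its width y, z up; it is the same either way round. The point is the centre of the plate, half-way up (5 mm). The square hole through its centre is 22 mm wide, for the 16 mm post.
- filter2_mid (a point): Loose filter cassette: blue plastic frame with pale pleats on top, 120 x 50 x 10 mm, about 0.12 kg, lying on the table at the start; may be absent. The cassettes are all alike. Its long axis is its x, its width y, z up; it is the same either way round. The point is the centre of the plate, half-way up (5 mm). The square hole through its centre is 22 mm wide, for the 16 mm post.
- filter3_mid (a point): Loose filter cassette: blue plastic frame with pale pleats on top, 120 x 50 x 10 mm, about 0.12 kg, lying on the table at the start; may be absent. The cassettes are all alike. Its long axis is its x, its width y, z up; it is the same either way round. The point is the centre of the plate, half-way up (5 mm). The square hole through its centre is 22 mm wide, for the 16 mm post.
- clamp_mid (a point): Loose yellow clamp plate with two dark lines on top, 120 x 50 x 10 mm, about 0.16 kg, lying on the table at the start. Its long axis is its x, its width y, z up; it is the same either way round. The point is the centre of the plate, half-way up (5 mm). The square hole through its centre is 22 mm wide, for the 16 mm post.
- cap_mid (a point): Loose red block cap, 44 x 44 mm and 56 mm high, about 0.12 kg, standing on the table with its white dot up; a square socket 22 mm wide and 46 mm deep opens in its underside. The point is its centre, 28 mm above its underside; z up, x and y square to its faces. It may be turned any way on the post.
- bottle: Bystander: clear bottle 64 mm across and 140 mm high; origin under its centre.
- tub: Bystander: white paint tub 90 mm across and 90 mm high; origin under its centre.
- brush: Bystander: paint brush 200 mm long, lying flat; origin under its middle.
Things that resemble listed ones, but are neither listed nor needed, are in the scene too. Of the things like the part that bears cap_mid, leave any that is black; of the rest the smaller one is meant. Leave any brown look-alike of the part that bears filter3_mid alone.

How it is judged:
By the outcome, as a careful person would: the job done as asked, in the order asked, and still so for the second after the job is handed in, with the robot touching nothing.
Of filter1, filter2, filter3 only 1 to 3 are there at a start; the rules pass over those that are not, and their reading is None.
At some moment in a run one of filter1, filter2, filter3, clamp, cap may be knocked a few centimetres aside while the robot is not near it.
Once in a run the grip may slacken for a moment while it holds something.
It also fails if it takes over 210 s, if anything falls off the work surface, if the arm or the gripper's body presses on something with over 40 N, if the wrist force passes 120 N, or if a joint passes its speed limit or range.

## Working session

There is one attempt and no reset: what is moved stays moved. The work goes in short steps, Python scripts to look and compute and a shell command to move; the robot and the scene stay as the last step left them, time stands still between calls to the robot, and variables do not carry over. Pictures are saved under pics/ and viewed, at most 14 in all, crops included, and the job is handed in when it is done.

```bash
ls; mkdir -p pics; cat > h.py <<'E'
import numpy as np,cv2
from plant import robot,imaging,models
def snap(n,save=None):
    p=imaging.snapshot(n)
    if save: cv2.imwrite('pics/'+save,cv2.cvtColor(p['color'],cv2.COLOR_RGB2BGR))
    return p
def foc(p): return 192/np.tan(np.radians(p['fov_y'])/2)
def w2c(p): return np.array(p['extrinsics'])
def cloud(p,fish=False):
    f=foc(p); v,u=np.mgrid[0:384,0:512].astype(float)
    x=(u-p['cx'])/f; y=(v-p['cy'])/f
    if fish:
        r=np.hypot(x,y)+1e-12; k=np.tan(np.minimum(r,1.5))/r; x,y=x*k,y*k
    z=p['z_map']; P=np.stack([x*z,-y*z,-z,np.ones_like(z)],-1)
    W=P@np.linalg.inv(w2c(p)).T
    W[z==0]=np.nan
    return W[...,:3]
E
python3 - <<'E'
from h import *
for n in ['scene','top','wrist']:
    p=snap(n,n+'0.png'); print(n,p['fov_y'],p['cx'],p['cy'],[k for k in p]); print(np.round(p['extrinsics'],3))
    np.savez('pics/%s0.npz'%n,c=p['color'],W=cloud(p,n=='wrist'))
a=cv2.imread('pics/scene0.png');b=cv2.imread('pics/top0.png');
print(robot.get_state())
E
```

```text
pics
scene 53.56395430378139 256.6266608295364 189.33842866177443 ['color', 'z_map', 'fov_y', 'cx', 'cy', 'extrinsics', 'shot']
[[-0.533  0.846 -0.012  0.245]
 [-0.719 -0.446  0.534  0.377]
 [ 0.446  0.293  0.846 -1.315]
 [ 0.     0.     0.     1.   ]]
top 48.56115871688472 258.7147263889785 198.19231337732012 ['color', 'z_map', 'fov_y', 'cx', 'cy', 'extrinsics', 'shot']
[[-0.007 -1.    -0.022  0.062]
 [ 0.987 -0.011  0.16  -0.565]
 [-0.16  -0.02   0.987 -1.34 ]
 [ 0.     0.     0.     1.   ]]
wrist 65.70646984690485 253.2874013560213 187.43105157777305 ['color', 'z_map', 'fov_y', 'cx', 'cy', 'extrinsics', 'shot']
[[ 0.442  0.897 -0.001 -0.673]
 [-0.862  0.425 -0.277  0.03 ]
 [-0.248  0.124  0.961 -0.392]
 [ 0.     0.     0.     1.   ]]
{'time': 0.15, 'joint_pos': array([-72.22221027,  24.4428559 ,   4.23307574,  92.04362654,
        -1.95638556,  63.644106  ,  -3.84529561]), 'dq': array([-0.04889817, -0.15353425,  0.01090363, -0.16245948,  0.06999219,
        0.02844477,  0.03829884]), 'joint_efforts': array([ 5.55264764e-03, -9.36278844e+01,  3.67032140e+00, -4.54422033e+01,
       -4.85942198e-02,  1.80671888e-02,  8.97301152e-05]), 'tool_pos': array([0.29944193, 0.60466785, 0.30212192]), 'tcp_rot': array([[-8.96110649e-01,  4.43830519e-01, -4.19262779e-04],
       [ 4.43830715e-01,  8.96110167e-01, -9.29539938e-04],
       [-3.68525544e-05, -1.01905234e-03, -9.99999480e-01]]), 'ft_force': array([-0.78590141,  0.16158221, -0.07422162]), 'ft_torque': array([0.02179129, 0.00672743, 0.03193605]), 'finger_force': 0.0, 'gripper_width': 0.09399285540450773}
```

View pics/top0.png

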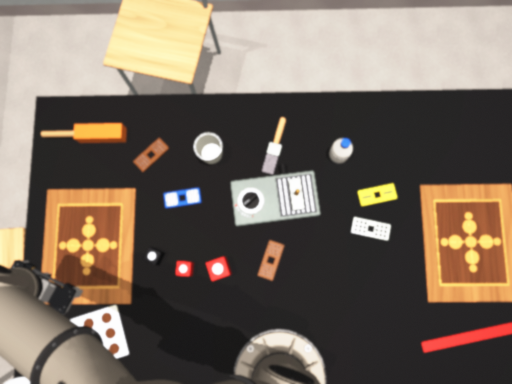

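View pics/scene0.png

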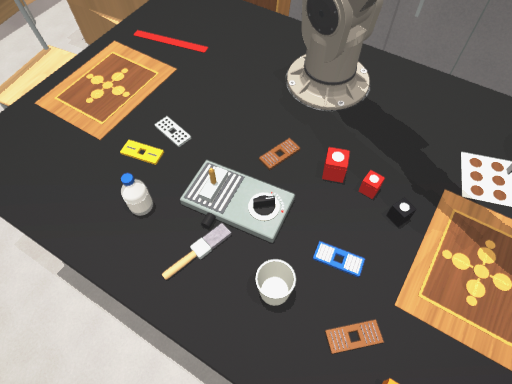

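Top view: the blue cassette is at (182,198), the support at (371,229) and the clamp at (377,194). The brown look-alikes are at (151,154) and (271,260), so they stay. The cap candidates are red small (184,269), red large (218,268) and black (153,256). The small red one fits: it is not black, and it is the smaller of the other two. The unit is at (275,197), with its knob at (248,200) and its post at (297,192). I'll confirm in a crop and measure.

```bash
cat > m.py <<'E'
from h import *
def blob(W,m,near=None,r=0.1,zmin=-1):
    m=m&np.isfinite(W[...,2])&(W[...,2]>zmin)
    if near is not None: m&=np.hypot(W[...,0]-near[0],W[...,1]-near[1])<r
    P=W[m]
    if len(P)<15: return None
    (c,s,a)=cv2.minAreaRect((P[:,:2]*1000).astype(np.float32))
    if s[0]<s[1]: a+=90; s=s[::-1]
    return np.round(np.array(c),1),np.round(s,1),round((a+90)%180-90,1),len(P),np.round(np.percentile(P[:,2]*1000,[5,50,95]),1)
def hsv(c): 
    h=cv2.cvtColor(c,cv2.COLOR_RGB2HSV).astype(int); return h[...,0],h[...,1],h[...,2]
def masks(c):
    h,s,v=hsv(c)
    return dict(blue=(h>100)&(h<130)&(s>120)&(v>80),yel=(h>22)&(h<35)&(s>150)&(v>120),red=((h<6)|(h>174))&(s>150)&(v>80))
E
python3 - <<'E'
from m import *
out=[]
T=None
for n in ['top','scene']:
    d=np.load('pics/%s0.npz'%n); W=d['W'];c=d['c']
    print(n)
    for k,m in masks(c).items():
        nn,l,st,ce=cv2.connectedComponentsWithStats(m.astype(np.uint8))
        for i in range(1,nn):
            if st[i,4]>50: print(k,np.round(ce[i]),st[i,4],blob(W,l==i))
    if n=='top':
        for nm,(u,v) in dict(sup=(371,229),post=(297,192),knob=(248,200),black=(153,256),tub=(209,148),bottle=(341,150),brush=(272,157)).items():
            print(nm,np.round(W[v,u],4))
    a=cv2.cvtColor(c,cv2.COLOR_RGB2BGR)
    cr=a[130:290,120:420] if n=='top' else a[110:270,110:410]
    out.append(cv2.resize(cr,(560,298),interpolation=cv2.INTER_CUBIC))
cv2.imwrite('pics/crop1.png',np.vstack(out))
E
```

```text
top
blue [346. 142.] 77 (array([ 743.8, -228.8]), array([87. , 27.4]), -29.4, 76, array([ -1.5, 139.9, 144.5]))
blue [182. 198.] 303 (array([578.7, 317.9]), array([130.5,  60.7]), -81.7, 299, array([-3.3,  4.6, 13.7]))
yel [377. 194.] 240 (array([ 582.1, -338.4]), array([130.5,  59.1]), -78.4, 239, array([-2.5,  6.5, 14.5]))
yel [377. 194.] 58 (array([ 581.2, -336.3]), array([30.4, 27.7]), 89.6, 58, array([-2. ,  7.2, 15.9]))
red [218. 268.] 330 (array([341.3, 194. ]), array([73.7, 71.1]), -70.7, 328, array([-1.5, 73.4, 79.2]))
red [184. 268.] 198 (array([342.8, 305.4]), array([60.5, 52.2]), 89.5, 197, array([-2.5, 49.9, 59.2]))
red [467. 337.] 1187 (array([ 119.8, -597.3]), array([295.5,  40.6]), -78.6, 1184, array([-2.3,  3. ,  8.6]))
sup [ 0.4656 -0.3133 -0.0013]
post [ 0.5729 -0.0633  0.1117]
knob [0.5553 0.0906 0.0747]
black [0.3812 0.395  0.0538]
tub [0.7466 0.2262 0.0107]
bottle [ 0.7074 -0.2056  0.1048]
brush [0.7115 0.0116 0.0133]
scene
blue [127. 179.] 133 (array([ 694.4, -263.6]), array([147.2,  29. ]), 62.7, 132, array([  2.7, 140.5, 143.3]))
blue [339. 259.] 505 (array([572.1, 317. ]), array([123.6,  60.1]), -81.9, 502, array([ 0.3, 10.2, 13.2]))
yel [141. 151.] 506 (array([ 576.6, -339.6]), array([130.4,  60.8]), -78.5, 504, array([ 3.6, 11.1, 13.9]))
red [171.  41.] 493 (array([ 117.2, -602.5]), array([304.8,  46.2]), -78.9, 492, array([0.2, 4.3, 7.5]))
red [335. 166.] 633 (array([309.8, 181.5]), array([130.4,  65.3]), 12.1, 631, array([ 4.2, 63.7, 78.4]))
red [371. 185.] 378 (array([320.2, 297.1]), array([93.9, 51.4]), -1.3, 377, array([ 2.9, 46.9, 58.6]))
```

View pics/crop1.png

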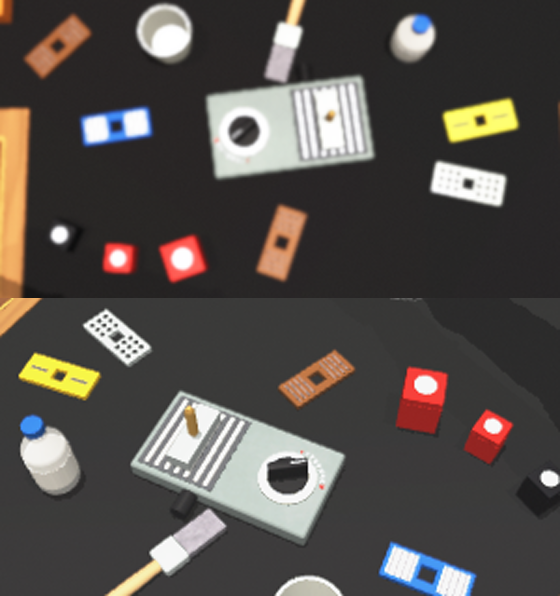

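The crop confirms the picks. The small red cap, with its white dot, is at crop (118,258). The single blue cassette is at (116,126), and no second one is visible. I'll move above the knob and look from near.

```bash
cat > go.py <<'E'
import sys,numpy as np
from plant import robot
# go.py x y z yaw : tool-frame deltas (translate first, then spin); yaw = direction of tool y in world, deg
def go(x,y,z,yaw):
    s=robot.get_state();R=s['tcp_rot'];p=s['tool_pos']
    d=R.T@(np.array([x,y,z])-p); cy=np.degrees(np.arctan2(R[1,1],R[0,1]))
    sp=(cy-yaw+90)%180-90
    print('t',round(s['time'],1),'tcp',np.round(p,4),'yaw',round(cy,2),'w',round(s['gripper_width'],4),'ff',s['finger_force'],'F',np.round(s['ft_force'],1),'j7',round(s['joint_pos'][6]))
    print('shift',np.round(d,4),'spin',round(np.radians(sp),3))
if __name__=='__main__': go(*map(float,sys.argv[1:5]))
E
python3 -m handwheel '[[-0.0287,-0.0217,0,0,1],[-0.0287,-0.0217,0,0,1],[-0.0287,-0.0217,0,0,1],[-0.0287,-0.0217,0,0,1],[-0.0287,-0.0217,0,0,1],[-0.0287,-0.0217,0,0,1],[-0.0287,-0.0217,0,0,1],[-0.0287,-0.0217,0,0,1]]'
python3 -m handwheel '[[-0.0287,-0.0217,0,0,1],[-0.0287,-0.0217,0,0,1],[-0.0287,-0.0217,0,0,1],[-0.0287,-0.0217,0,0,1],[-0.0287,-0.0217,0,0,1],[-0.0287,-0.0217,0,0,1],[-0.0287,-0.0217,0,0,1],[0,0,0,0,1]]'
python3 go.py 0.556 0.09 0.3 63.6
python3 - <<'E'
from m import *
p=snap('wrist','wrist1.png'); W=cloud(p,True); np.savez('pics/wrist1.npz',c=p['color'],W=W)
for q in ['knob_grip','post_axis','unit_top']: print(q,[(np.round(x['point']),round(x['confidence'],2),) for x in models.tip_of(p,q)[:2]])
t=snap('top','top1.png'); np.savez('pics/top1.npz',c=t['color'],W=cloud(t))
E
```

```text
time: 0.95
tool_pos: [0.4286, 0.3459, 0.3026]
tcp_rot: [[-0.896, 0.444, -0.0], [0.444, 0.896, -0.0], [0.0, -0.0, -1.0]]
ft_force: [1.3, 1.3, -0.7]
gripper_width: 0.0939
finger_force: 0.0
time: 1.75
tool_pos: [0.5423, 0.1174, 0.3027]
tcp_rot: [[-0.893, 0.449, 0.001], [0.449, 0.893, -0.001], [-0.001, -0.001, -1.0]]
ft_force: [0.2, 0.8, -1.3]
gripper_width: 0.0941
finger_force: 0.0
t 1.8 tcp [0.5423 0.1174 0.3027] yaw 63.31 w 0.0941 ff 0.0 F [ 0.2  0.8 -1.3] j7 49
shift [-0.0245 -0.0183  0.0028] spin -0.005
knob_grip [(array([233., 204.]), 0.7), (array([ 26., 239.]), 0.51)]
post_axis []
unit_top [(array([188., 224.]), 0.73)]
```

View pics/wrist1.png

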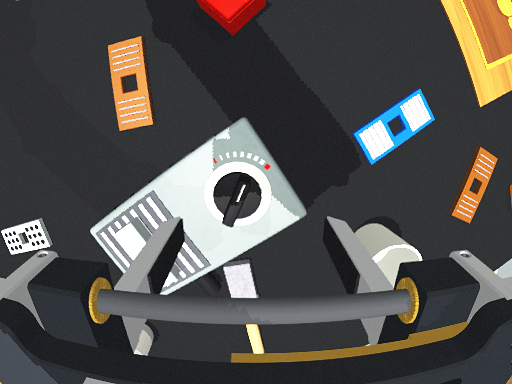

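Wrist view: knob at (238,195), dial ticks from (215,160) to the red one at (268,166), bed at (140,240) with the post hidden by a finger. Next I'll fit the unit and the bar from the depth.

```bash
cat > unit.py <<'E'
from m import *
for n in ['wrist1','top1','top0','scene0']:
    d=np.load('pics/%s.npz'%n);W=d['W'];c=d['c'];Z=W[...,2];h,s,v=hsv(c)
    near=np.hypot(W[...,0]-.56,W[...,1]-.02)<.2
    k=np.hypot(W[...,0]-.555,W[...,1]-.09)
    print(n,'bar',blob(W,(k<.045)&(Z>.066)&(Z<.085)))
    print('  disc',blob(W,(k<.05)&(Z>.036)&(Z<.05)&(s<40)&(v>150)))
    print('  unit',blob(W,near&(Z>.024)&(Z<.035)))
    print('  bedtop',blob(W,near&(Z>.047)&(Z<.075)&(np.hypot(W[...,0]-.57,W[...,1]+.06)<.07)))
    q=near&(np.hypot(W[...,0]-.57,W[...,1]+.06)<.07)&(Z>.085)
    print('  post',blob(W,q))
    if q.any(): print(np.round(np.nanmedian(W[q],0),4))
E
python3 unit.py
```

```text
wrist1 bar (array([558.5,  85.6]), array([56.9, 14.1]), -49.4, 620, array([70.4, 73.2, 74.8]))
  disc (array([558.6,  86.1]), array([80.6, 80.6]), 39.9, 418, array([36. , 36.4, 43.3]))
  unit (array([585.5,   8.1]), array([280.2, 186. ]), -83.4, 13802, array([27.7, 29.7, 32.3]))
  bedtop (array([576.1, -62.9]), array([100.2,  36.9]), 6.9, 837, array([50.1, 55.6, 56.9]))
  post None
top1 bar None
  disc None
  unit (array([628.8, -25.6]), array([262.9, 202.8]), 7.1, 1961, array([25.9, 30.7, 34.4]))
  bedtop (array([577.2, -63.3]), array([100.7,  36.1]), 7.1, 314, array([52.2, 57.1, 61.7]))
  post (array([576.2, -63.7]), array([13.7, 12.8]), 4.4, 24, array([ 96.9, 110.2, 117.6]))
[ 0.5751 -0.0632  0.1102]
top0 bar (array([559.9,  85.3]), array([55. , 14.4]), -49.4, 81, array([68.2, 73.2, 79.6]))
  disc (array([553.2,  85.9]), array([89.4, 78.8]), -0.7, 185, array([36.2, 38.9, 46.9]))
  unit (array([621.5,  12.3]), array([279.7, 258.6]), -82.9, 2732, array([25.9, 30.6, 34.3]))
  bedtop (array([576.8, -63.4]), array([99.5, 36. ]), 6.6, 314, array([52. , 57.2, 61.9]))
  post (array([576.1, -63.4]), array([12.6, 12.5]), 88.2, 25, array([ 89.8, 111.7, 116.5]))
[ 0.5753 -0.0632  0.1117]
scene0 bar (array([560.3,  86.1]), array([56.5, 14.5]), -47.8, 131, array([67.7, 74. , 77.2]))
  disc (array([560.6,  87. ]), array([82.7, 80.6]), 9.2, 229, array([36.2, 37.7, 41.1]))
  unit (array([626.3,  13.6]), array([279.5, 264.3]), -83.1, 3640, array([27.6, 31.4, 34.3]))
  bedtop (array([578.2, -62.6]), array([100.6,  37. ]), 6.6, 428, array([50.4, 57.2, 60.8]))
  post (array([579.2, -61.3]), array([14.8, 11.6]), -38.9, 56, array([ 86.9, 105.7, 116.7]))
[ 0.5809 -0.0598  0.1057]
```

```bash
python3 go.py 0.559 0.0858 0.146 40.6
```

```text
t 2.0 tcp [0.5404 0.1232 0.3025] yaw 63.74 w 0.0943 ff 0.0 F [-1.  -0.7 -0.5] j7 49
shift [-0.0333 -0.0253  0.1565] spin 0.404
```

```bash
python3 -m handwheel '[[-0.0111,-0.0084,0.02,0,0.6],[-0.0111,-0.0084,0.02,0,0.6],[-0.0111,-0.0085,0.02,0,0.6],[0,0,0.02,0.1,0.6],[0,0,0.02,0.1,0.6],[0,0,0,0.1,0.6],[0,0,0,0.1,0.6],[0,0,0,0,0.6]]' >/dev/null
python3 -m handwheel '[[0,0,0,0,0.6],[0,0,0,0,0.6]]' >/dev/null
python3 go.py 0.559 0.0858 0.146 40.6
```

```text
t 3.0 tcp [0.5594 0.0852 0.2028] yaw 40.92 w 0.0564 ff 0.0 F [ 0.4 -0.3 -0.4] j7 36
shift [0.0007 0.0001 0.0568] spin 0.006
```

```bash
python3 -m handwheel '[[0.0007,0,0.02,0.006,0.6],[0,0,0.02,0,0.6],[0,0,0.017,0,0.6],[0,0,0,0,0.6],[0,0,0,0,0.1],[0,0,0,0,0],[0,0,0,0,0],[0,0,0,0,0]]' 15
python3 -m handwheel '[[0,0,0,0,0],[0,0,0,-0.1,0],[0,0,0,-0.1,0],[0,0,0,-0.1,0],[0,0,0,-0.1,0],[0,0,0,-0.1,0],[0,0,0,-0.1,0],[0,0,0,-0.1,0]]'
python3 -m handwheel '[[0,0,0,-0.1,0],[0,0,0,-0.1,0],[0,0,0,-0.06,0],[0,0,0,-0.05,0],[0,0,0,0,0],[0,0,0,0,0]]'
python3 -c "from plant import robot; s=robot.get_state();print(s['ft_torque'],s['gripper_width'])"
python3 go.py 0.559 0.0858 0.146 96.9
```

```text
time: 3.8
tool_pos: [0.5593, 0.0853, 0.1463]
tcp_rot: [[-0.648, 0.762, 0.001], [0.762, 0.648, 0.0], [-0.0, 0.001, -1.0]]
ft_force: [-0.2, -0.5, -0.3]
gripper_width: 0.0277
finger_force: 0.0
time: 4.6
tool_pos: [0.5597, 0.0861, 0.146]
tcp_rot: [[-0.987, 0.16, 0.002], [0.16, 0.987, 0.001], [-0.002, 0.001, -1.0]]
ft_force: [3.8, 5.7, -4.5]
gripper_width: 0.0139
finger_force: 14.9
time: 5.2
tool_pos: [0.5597, 0.0862, 0.146]
tcp_rot: [[-0.99, -0.144, 0.002], [-0.144, 0.99, 0.001], [-0.002, 0.001, -1.0]]
ft_force: [4.7, 5.5, -3.4]
gripper_width: 0.0143
finger_force: 15.0
[ 1.40882775 -0.94603486 -0.2095978 ] 0.014258465039133097
t 5.2 tcp [0.5597 0.0862 0.146 ] yaw 98.29 w 0.0143 ff 15.048093348741531 F [ 4.7  5.5 -3.4] j7 87
shift [ 0.0008 -0.0003 -0.    ] spin 0.024
```

```bash
python3 -m handwheel '[[0,0,0,0,0.4],[0,0,0,0,0.6],[0,0,0,0,0.6],[0,0,-0.03,0,0.6],[0,0,-0.03,0,1],[0,0,-0.04,0,1],[0,0,-0.05,0,1],[0,0,0,0,1]]'
python3 - <<'E'
from m import *
p=snap('wrist','wrist2.png'); W=cloud(p,True); Z=W[...,2]
k=np.hypot(W[...,0]-.555,W[...,1]-.09)
print('bar',blob(W,(k<.045)&(Z>.066)&(Z<.085)))
t=snap('top','top2.png');W=cloud(t); h,s,v=hsv(t['color'])
for k,m in masks(t['color']).items():
    for nm,q in dict(blue=(.57,.317),yel=(.577,-.339),red=(.33,.3)).items():
        if nm==k: print(k,blob(W,m,q,.12))
print('sup',blob(W,(s<60)&(v>120),(.465,-.313),.1))
d=np.load('pics/top0.npz');h,s,v=hsv(d['c']);print('sup0',blob(d['W'],(s<60)&(v>120),(.465,-.313),.1))
d=np.load('pics/scene0.npz');h,s,v=hsv(d['c']);print('sup0',blob(d['W'],(s<60)&(v>120),(.465,-.313),.1))
E
python3 go.py 0.462 -0.315 0.3 80
```

```text
time: 6.0
tool_pos: [0.5611, 0.0853, 0.3019]
tcp_rot: [[-0.99, -0.143, 0.008], [-0.143, 0.99, 0.002], [-0.009, 0.001, -1.0]]
ft_force: [0.4, 0.5, -1.3]
gripper_width: 0.0745
finger_force: 0.0
bar (array([558. ,  85.4]), array([56.6, 14. ]), 6.5, 654, array([70.9, 73.3, 74.6]))
blue (array([579.2, 317.9]), array([129.9,  61.8]), -81.6, 299, array([-3.5,  4.3, 14.2]))
yel (array([ 582.3, -338.9]), array([130.4,  58.8]), -78.6, 331, array([-2.3,  7.9, 14.9]))
red (array([335.1, 259.3]), array([153.7,  77. ]), -86.1, 374, array([-3.4, 54.6, 78. ]))
sup (array([ 468.4, -311.5]), array([128.7,  59.5]), 77.6, 662, array([-1. ,  9.2, 14.7]))
sup0 (array([ 468.1, -311.7]), array([129.8,  58.9]), 77.8, 666, array([-1.1, 10. , 15.5]))
sup0 (array([ 462.4, -312.6]), array([133.5,  58. ]), 77.3, 486, array([ 2.8, 10.8, 14.2]))
t 6.1 tcp [0.5592 0.0851 0.2967] yaw 98.25 w 0.0824 ff 0.0 F [-0.7 -0.9 -0. ] j7 85
shift [ 0.1536 -0.382  -0.0037] spin 0.319
```

```bash
python3 -m handwheel '[[0.015,-0.038,0,0,1],[0.015,-0.038,0,0,1],[0.015,-0.038,0,0,1],[0.015,-0.038,0,0,1],[0.015,-0.038,0,0,1],[0.015,-0.038,0,0,1],[0.015,-0.038,0,0,1],[0.015,-0.038,0,0,1]]' >/dev/null
python3 -m handwheel '[[0.015,-0.038,0,0,1],[0.015,-0.038,0,0,1],[0,0,0,0.14,1],[0,0,0,0.14,1],[0,0,0,0.14,1],[0,0,0,0.14,1],[0,0,0,0.14,1],[0,0,0,0.14,1]]' >/dev/null
python3 -m handwheel '[[0,0,0,0.14,1],[0,0,0,0.14,1],[0,0,0,0.14,1],[0,0,0,0.14,1],[0,0,0,0.14,1],[0,0,0,0.14,1],[0,0,0,0.14,1],[0,0,0,0.11,1]]' >/dev/null
python3 -m handwheel '[[0,0,0,0,1],[0,0,0,0,1]]' >/dev/null
cat > sup.py <<'E'
from m import *; from go import go
p=snap('wrist','w_sup.png'); W=cloud(p,True); Z=W[...,2];h,s,v=hsv(p['color'])
def top(near,zlo=.006,zhi=.016,extra=True): return blob(W,(Z>zlo)&(Z<zhi)&extra,near,.085)
print('sup',top((.465,-.312),extra=(s<60))); print('yel',top((.58,-.339),extra=(s>100)))
E
python3 sup.py; python3 go.py 0.465 -0.312 0.099 -12.4
```

```text
sup (array([ 465.4, -308.3]), array([120.9,  50.2]), 77.3, 3400, array([ 8.4,  9.7, 10.9]))
yel (array([ 577.9, -335.2]), array([121.2,  51. ]), -78.2, 2896, array([ 8.2,  9.5, 10.8]))
t 8.8 tcp [ 0.4649 -0.3122  0.295 ] yaw -12.13 w 0.0938 ff 0.0 F [-0.5 -0.7 -0.4] j7 29
shift [0.0003 0.0003 0.196 ] spin 0.005
```

View pics/w_sup.png

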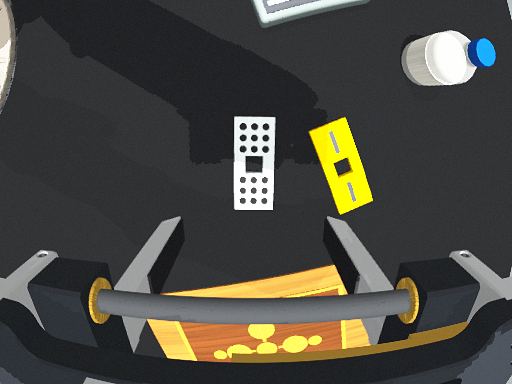

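Wrist view: support at (254,163), 120.9 x 50.2 mm. Clamp at (341,166), and the unit is up at (310,5). Now grasp the support.

```bash
python3 -m handwheel '[[0.0032,0,0.04,0.005,1],[0,0,0.04,0,1],[0,0,0.04,0,1],[0,0,0.04,0,1],[0,0,0.02,0,1],[0,0,0.016,0,1],[0,0,0,0,1],[0,0,0,0,1]]' 30
python3 -m handwheel '[[0,0,0,0,0.5],[0,0,0,0,0],[0,0,0,0,0],[0,0,0,0,0],[0,0,0,0,0],[0,0,0,0,0],[0,0,0,0,0]]' 30
python3 -m handwheel '[[0,0,-0.02,0,0],[0,0,-0.04,0,0],[0,0,-0.04,0,0],[0,0,-0.04,0,0],[0,0,-0.04,0,0],[0,0,-0.02,0,0],[0,0,0,0,0],[0,0,0,0,0]]'
python3 go.py 0.577 -0.063 0.3 -83.1
```

```text
time: 9.55
tool_pos: [0.4659, -0.3096, 0.0997]
tcp_rot: [[0.217, 0.976, 0.0], [0.976, -0.217, -0.0], [-0.0, 0.0, -1.0]]
ft_force: [-0.4, 0.5, 0.4]
gripper_width: 0.094
finger_force: 0.0
time: 10.25
tool_pos: [0.4659, -0.3093, 0.0997]
tcp_rot: [[0.218, 0.976, 0.0], [0.976, -0.218, -0.0], [-0.0, 0.0, -1.0]]
ft_force: [-0.4, 0.2, -0.3]
gripper_width: 0.0495
finger_force: 30.0
time: 11.05
tool_pos: [0.4657, -0.3089, 0.2991]
tcp_rot: [[0.218, 0.976, -0.0], [0.976, -0.218, 0.0], [0.0, -0.0, -1.0]]
ft_force: [-0.5, -0.0, -2.9]
gripper_width: 0.0496
finger_force: 30.0
t 11.1 tcp [ 0.4657 -0.3089  0.2991] yaw -12.58 w 0.0496 ff 29.99844789505005 F [-0.5 -0.  -2.9] j7 28
shift [ 0.2642  0.0551 -0.0008] spin 1.231
```

```bash
python3 -m handwheel '[[0.033,0.0069,0,0,0],[0.033,0.0069,0,0,0],[0.033,0.0069,0,0,0],[0.033,0.0069,0,0,0],[0.033,0.0069,0,0,0],[0.033,0.0069,0,0,0],[0.033,0.0069,0,0,0],[0.033,0.0069,0,0,0]]' 45 >/dev/null
python3 -m handwheel '[[0,0,0,0.123,0],[0,0,0,0.123,0],[0,0,0,0.123,0],[0,0,0,0.123,0],[0,0,0,0.123,0]]' >/dev/null
python3 -m handwheel '[[0,0,0,0.123,0],[0,0,0,0.123,0],[0,0,0,0.123,0],[0,0,0,0.123,0],[0,0,0,0.124,0],[0,0,0.03,0,0],[0,0,0,0,0],[0,0,0,0,0]]' 
cat > pl.py <<'E'
from m import *; from go import go
import sys
p=snap('wrist',sys.argv[1]+'.png'); W=cloud(p,True); Z=W[...,2]; np.savez('pics/%s.npz'%sys.argv[1],c=p['color'],W=W)
s=robot.get_state(); t=s['tool_pos']; zt=t[2]-.088
near=(np.hypot(W[...,0]-t[0],W[...,1]-t[1])<.09)
print('plate zc',zt,'->',blob(W,near&(abs(Z-zt)<.012)&((hsv(p['color'])[1]<60) if sys.argv[2]=='s' else (hsv(p['color'])[1]>100))))
print('bed',blob(W,(abs(Z-float(sys.argv[3]))<.003)&(np.hypot(W[...,0]-.577,W[...,1]+.063)<.068)))
print('post',blob(W,(Z>.075)&(Z<.122)&(np.hypot(W[...,0]-.577,W[...,1]+.063)<.03)))
go(.577,-.063,.155,-83.1)
E
python3 pl.py w_pl1 s 0.056
```

```text
time: 13.15
tool_pos: [0.5767, -0.0639, 0.2688]
tcp_rot: [[0.993, 0.119, -0.003], [0.119, -0.993, -0.001], [-0.003, 0.001, -1.0]]
ft_force: [0.5, -0.1, -2.1]
gripper_width: 0.049
finger_force: 45.0
plate zc 0.18159394900509748 -> (array([581.7, -64.8]), array([112.9,  73.1]), 7.8, 12387, array([177.2, 178.5, 179.9]))
bed (array([576.6, -64.3]), array([98.9, 33.8]), 7.3, 374, array([55. , 56. , 57.2]))
post None
t 13.2 tcp [ 0.5772 -0.0641  0.2696] yaw -83.14 w 0.0494 ff 44.99842286109924 F [-0.8  0.2 -2. ] j7 -61
shift [ 1.000e-04 -1.100e-03  1.146e-01] spin -0.001
```

View pics/w_pl1.png

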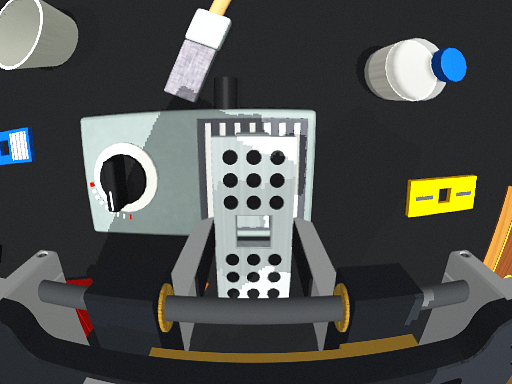

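Picture: the plate is held flat with its hole at about (254,231). The unit lies below it and the knob at (127,177) is off. Next, the exact hole centre from the depth edges.

```bash
cat > hole.py <<'E'
from m import *; from go import go
import sys
# unit frame about nominal post (wrist-measured bed centre)
def hole(name,zc,uv):
    d=np.load('pics/%s.npz'%name);W=d['W'];Z=W[...,2]
    m=(abs(Z-zc)<.006)
    nn,l,st,ce=cv2.connectedComponentsWithStats((~m).astype(np.uint8))
    L=l==l[uv[1],uv[0]]
    ring=cv2.dilate(L.astype(np.uint8),np.ones((3,3),np.uint8)).astype(bool)&m&~L
    P=W[ring]; a=np.radians(6.9); ex=np.array([np.cos(a),np.sin(a)]); ey=np.array([-ex[1],ex[0]])
    q=(P[:,:2]-[.577,-.063]);u=q@ex*1000;v=q@ey*1000
    print('npx',L.sum(),'hole x',u.min(),u.max(),'mid',(u.min()+u.max())/2,'y',v.min(),v.max(),'mid',(v.min()+v.max())/2)
    pl=W[m&(np.hypot(W[...,0]-.577,W[...,1]+.063)<.09)];q=(pl[:,:2]-[.577,-.063]);u=q@ex*1000;v=q@ey*1000
    far=np.percentile(u,99.8);e=v[(u>25)&(u<55)]
    print('far x',far,'center',far-60,'ymid',(np.percentile(e,.5)+np.percentile(e,99.5))/2, 'w',np.percentile(e,99.5)-np.percentile(e,.5))
hole(sys.argv[1],float(sys.argv[2]),eval(sys.argv[3]))
E
python3 hole.py w_pl1 0.1785 '(254,228)'; python3 hole.py w_pl1 0.1785 '(254,236)'
```

```text
npx 933 hole x -11.296734226922 12.65383961773355 mid 0.6785526954057746 y -14.393578605909248 8.974606450637483 mid -2.7094860776358827
far x 60.688015823432345 center 0.6880158234323446 ymid -2.143002983913373 w 49.55432225021782
npx 933 hole x -11.296734226922 12.65383961773355 mid 0.6785526954057746 y -14.393578605909248 8.974606450637483 mid -2.7094860776358827
far x 60.688015823432345 center 0.6880158234323446 ymid -2.143002983913373 w 49.55432225021782
```

```bash
python3 -m handwheel '[[-0.0008,-0.0011,0,0,0],[0,0,0.03,0,0],[0,0,0.03,0,0],[0,0,0.02,0,0],[0,0,0.015,0,0],[0,0,0.01,0,0],[0,0,0.005,0,0],[0,0,0,0,0]]'
python3 -m handwheel '[[0,0,0.001,0,0],[0,0,0,0,0],[0,0,0.001,0,0],[0,0,0,0,0]]'
python3 go.py .577 -.063 .155 -83.1
```

```text
time: 14.0
tool_pos: [0.5765, -0.0627, 0.1597]
tcp_rot: [[0.993, 0.119, -0.0], [0.119, -0.993, -0.0], [-0.0, 0.0, -1.0]]
ft_force: [-0.2, 0.4, -2.7]
gripper_width: 0.0494
finger_force: 45.0
time: 14.4
tool_pos: [0.5765, -0.0626, 0.1579]
tcp_rot: [[0.993, 0.12, 0.0], [0.12, -0.993, 0.0], [0.0, -0.0, -1.0]]
ft_force: [-0.6, 0.2, -2.6]
gripper_width: 0.0491
finger_force: 45.0
t 14.4 tcp [ 0.5765 -0.0626  0.1579] yaw -83.13 w 0.0491 ff 44.998313784599304 F [-0.6  0.2 -2.6] j7 -54
shift [0.0004 0.0005 0.0029] spin -0.001
```

```bash
for i in 1 2 3; do python3 -m handwheel '[[0,0,0.001,0,0],[0,0,0,0,0]]' | grep -E "tool_pos|ft_f"; done
```

```text
tool_pos: [0.5764, -0.0627, 0.1566]
ft_force: [-0.5, -0.7, -1.6]
tool_pos: [0.5765, -0.0628, 0.1562]
ft_force: [-4.8, 1.4, 10.3]
tool_pos: [0.5765, -0.0629, 0.1561]
ft_force: [-11.5, 2.5, 31.6]
```

```bash
python3 -m handwheel '[[0,0,-0.001,0,0],[0,0,0,0,0.6],[0,0,0,0,0.8],[0,0,0,0,0.8],[0,0,-0.03,0,0.8],[0,0,-0.04,0,0.9],[0,0,-0.04,0,1],[0,0,-0.04,0,1]]' 
python3 -m handwheel '[[0,0,0,0,1],[0,0,0,0,1]]' >/dev/null
cat > chk.py <<'E'
from m import *; from go import go
import sys
n,z=sys.argv[1],float(sys.argv[2])
p=snap('wrist',n+'.png'); W=cloud(p,True); Z=W[...,2]; np.savez('pics/%s.npz'%n,c=p['color'],W=W)
nr=np.hypot(W[...,0]-.577,W[...,1]+.063)
print('piece',blob(W,(abs(Z-z)<.004)&(nr<.07)))
print('post',blob(W,(Z>z+.012)&(Z<.122)&(nr<.025)))
t=snap('top','t_'+n+'.png');W=cloud(t);M=masks(t['color'])
print('blue',blob(W,M['blue'],(.575,.317),.12)); print('yel',blob(W,M['yel'],(.578,-.337),.12)); print('red',blob(W,M['red']&(W[...,2]>.045),(.345,.3),.08))
go(.575,.317,.3,0)
E
python3 chk.py c1 0.066
```

```text
time: 15.8
tool_pos: [0.5762, -0.0629, 0.307]
tcp_rot: [[0.993, 0.119, -0.0], [0.119, -0.993, -0.0], [-0.001, 0.0, -1.0]]
ft_force: [0.8, 0.8, -0.7]
gripper_width: 0.0931
finger_force: 0.0
piece (array([577.7, -64.1]), array([120. ,  50.4]), 6.8, 4170, array([64.8, 66.1, 67.3]))
post (array([576.5, -64.4]), array([15.6, 15. ]), 52.4, 293, array([ 83.2, 109.9, 116.2]))
blue (array([578.6, 318.3]), array([131.7,  60.9]), -81.7, 302, array([-3.9,  4.3, 13.2]))
yel (array([ 582.1, -338.4]), array([130.4,  58.9]), -78.2, 332, array([-2.6,  7.6, 14. ]))
red (array([339. , 272.4]), array([98.4, 43.8]), 86.2, 113, array([49.6, 55.6, 62. ]))
t 16.1 tcp [ 0.576  -0.0624  0.3048] yaw -83.13 w 0.0937 ff 0.0 F [0.3 0.3 0.1] j7 -63
shift [ 0.0444 -0.3768  0.0048] spin -1.451
```

View pics/c1.png

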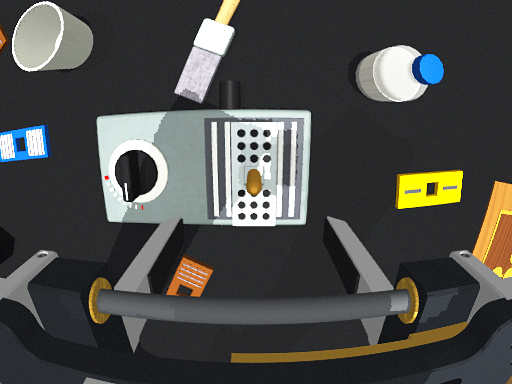

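The support lies on the bed around the post, 120 x 50 mm at 6.8°. Next is the cassette.

```bash
python3 -m handwheel '[[0.0044,-0.038,0,0,1],[0.0044,-0.038,0,0,1],[0.0044,-0.038,0,0,1],[0.0044,-0.038,0,0,1],[0.0044,-0.038,0,0,1],[0.0044,-0.038,0,0,1],[0.0044,-0.038,0,0,1],[0.0044,-0.038,0,0,1]]' >/dev/null
python3 -m handwheel '[[0.0044,-0.038,0,0,1],[0.0044,-0.038,0,0,1],[0,0,0,-0.133,1],[0,0,0,-0.133,1],[0,0,0,-0.133,1],[0,0,0,-0.133,1],[0,0,0,-0.133,1],[0,0,0,-0.133,1]]' >/dev/null
python3 -m handwheel '[[0,0,0,-0.133,1],[0,0,0,-0.133,1],[0,0,0,-0.133,1],[0,0,0,-0.133,1],[0,0,0,-0.133,1],[0,0,0,-0.133,1],[0,0,0,0,1],[0,0,0,0,1]]' >/dev/null
python3 - <<'E'
from m import *; from go import go
p=snap('wrist','w_blue.png'); W=cloud(p,True); Z=W[...,2]
b=blob(W,(Z>.006)&(Z<.016),(.575,.317),.075); print(b)
M=masks(p['color'])['blue'];nn,l,st,ce=cv2.connectedComponentsWithStats(M.astype(np.uint8)); print([(ce[i].round(),st[i,4],np.nanmedian(W[l==i],0).round(3)) for i in range(1,nn) if st[i,4]>60])
go(b[0][0]/1000,b[0][1]/1000,.099,b[2]+90)
t=snap('scene','s2.png')
E
```

```text
(array([575.2, 316.5]), array([119.8,  50.3]), -81.9, 3194, array([ 8.4,  9.8, 11.1]))
[(array([254., 160.]), np.int32(1171), array([0.572, 0.329, 0.009]))]
t 18.6 tcp [0.5746 0.3196 0.3049] yaw 8.07 w 0.0942 ff 0.0 F [0.7 0.1 0.5] j7 -15
shift [-0.003   0.0004  0.2059] spin -0.001
```

```bash
python3 -m handwheel '[[-0.003,0.0004,0.04,0,1],[0,0,0.04,0,1],[0,0,0.04,0,1],[0,0,0.04,0,1],[0,0,0.03,0,1],[0,0,0.0155,0,1],[0,0,0,0,1],[0,0,0,0,1]]' 30
python3 -m handwheel '[[0,0,0,0,0.5],[0,0,0,0,0],[0,0,0,0,0],[0,0,0,0,0],[0,0,0,0,0],[0,0,0,0,0],[0,0,0,0,0]]' 30
python3 -m handwheel '[[0,0,-0.02,0,0],[0,0,-0.04,0,0],[0,0,-0.04,0,0],[0,0,-0.04,0,0],[0,0,-0.04,0,0],[0,0,-0.02,0,0],[0,0,0,0,0],[0,0,0,0,0]]' 45
python3 - <<'E'
from m import *; from go import go
for f in ['t_c1','s2']:
    c=cv2.cvtColor(cv2.imread('pics/%s.png'%f),cv2.COLOR_BGR2RGB);M=masks(c)['blue']
    nn,l,st,ce=cv2.connectedComponentsWithStats(M.astype(np.uint8)); print(f,[(ce[i].round(),st[i,4]) for i in range(1,nn) if st[i,4]>25])
go(.5762,-.0632,.27,96.9)
E
```

```text
time: 19.4
tool_pos: [0.5758, 0.317, 0.1004]
tcp_rot: [[-0.143, 0.99, 0.0], [0.99, 0.143, -0.0], [-0.0, 0.0, -1.0]]
ft_force: [-0.0, 0.2, -0.0]
gripper_width: 0.0937
finger_force: 0.0
time: 20.1
tool_pos: [0.5756, 0.3169, 0.1002]
tcp_rot: [[-0.144, 0.99, 0.0], [0.99, 0.144, 0.0], [0.0, 0.0, -1.0]]
ft_force: [-0.1, -0.7, 0.8]
gripper_width: 0.0495
finger_force: 30.0
time: 20.9
tool_pos: [0.5752, 0.3169, 0.2997]
tcp_rot: [[-0.145, 0.989, -0.0], [0.989, 0.145, 0.0], [0.0, -0.0, -1.0]]
ft_force: [0.3, -0.3, -1.7]
gripper_width: 0.0493
finger_force: 45.0
t_c1 [(array([348., 142.]), np.int32(30)), (array([182., 198.]), np.int32(302))]
s2 [(array([127., 179.]), np.int32(133)), (array([338., 259.]), np.int32(493))]
t 20.9 tcp [0.5752 0.3169 0.2997] yaw 8.31 w 0.0493 ff 44.999510049819946 F [ 0.3 -0.3 -1.7] j7 -15
shift [-0.3762 -0.054   0.0297] spin -1.546
```

```bash
python3 -m handwheel '[[-0.0376,-0.0054,0,0,0],[-0.0376,-0.0054,0,0,0],[-0.0376,-0.0054,0,0,0],[-0.0376,-0.0054,0,0,0],[-0.0376,-0.0054,0,0,0],[-0.0376,-0.0054,0,0,0],[-0.0376,-0.0054,0,0,0],[-0.0376,-0.0054,0,0,0]]' >/dev/null
python3 -m handwheel '[[-0.0376,-0.0054,0,0,0],[-0.0376,-0.0054,0,0,0],[0,0,0,0.133,0],[0,0,0,0.133,0],[0,0,0,0.133,0],[0,0,0,0.133,0],[0,0,0,0.133,0],[0,0,0,0.133,0]]' >/dev/null
python3 -m handwheel '[[0,0,0,0.133,0],[0,0,0,0.133,0],[0,0,0,0.133,0],[0,0,0,0.133,0],[0,0,0,0.133,0],[0,0,0,0.133,0],[0,0,0.03,0,0],[0,0,0,0,0]]'
python3 -m handwheel '[[0,0,0,0,0]]' >/dev/null
python3 - <<'E'
from m import *; from go import go
p=snap('wrist','w_pl2.png'); W=cloud(p,True); np.savez('pics/w_pl2.npz',c=p['color'],W=W)
E
python3 hole.py w_pl2 0.179 '(254,230)'; python3 go.py .5764 -.063 .1665 -83.1
```

```text
time: 23.3
tool_pos: [0.5746, -0.0623, 0.2664]
tcp_rot: [[0.993, 0.12, -0.006], [0.12, -0.993, -0.001], [-0.006, 0.001, -1.0]]
ft_force: [-0.2, 1.3, -2.2]
gripper_width: 0.0491
finger_force: 45.0
npx 918 hole x -12.905966165638546 9.806888664287714 mid -1.5495387506754161 y -12.935062528850974 9.920349376045694 mid -1.50735657640264
far x 58.58282427640375 center -1.4171757235962517 ymid -1.1631746147822266 w 49.560865202213634
t 23.4 tcp [ 0.5763 -0.0632  0.2703] yaw -83.14 w 0.0492 ff 44.99949038028717 F [ 0.4 -0.5  0.1] j7 -59
shift [ 0.0003 -0.0003  0.1038] spin -0.001
```

View pics/w_pl2.png

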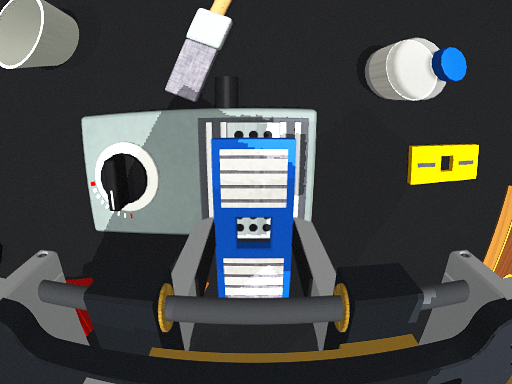

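Picture: the cassette is held with its hole at (254,230). I'll lower it onto the support.

```bash
python3 -m handwheel '[[0.0012,0,0,0,0],[0,0,0.03,0,0],[0,0,0.03,0,0],[0,0,0.02,0,0],[0,0,0.01,0,0],[0,0,0.009,0,0],[0,0,0,0,0],[0,0,0,0,0]]'| grep -E "tool_pos|ft_f"
for i in 1 2 3; do python3 -m handwheel '[[0,0,0.001,0,0],[0,0,0,0,0]]' | grep -E "tool_pos|ft_f"; done
```

```text
tool_pos: [0.578, -0.0629, 0.1719]
ft_force: [-1.0, 0.7, -1.3]
tool_pos: [0.5779, -0.0627, 0.1707]
ft_force: [-0.5, 0.7, -1.3]
tool_pos: [0.5776, -0.0627, 0.1693]
ft_force: [0.2, 0.3, -1.1]
tool_pos: [0.5775, -0.0628, 0.1681]
ft_force: [-0.6, 0.3, -0.8]
```

```bash
for i in 1 2; do python3 -m handwheel '[[0,0,0.001,0,0],[0,0,0,0,0]]' | grep -E "tool_pos|ft_f"; done
```

```text
tool_pos: [0.5775, -0.0628, 0.1671]
ft_force: [-0.3, -0.2, -0.1]
tool_pos: [0.5777, -0.0629, 0.1665]
ft_force: [-3.3, 1.5, 6.7]
```

```bash
python3 -m handwheel '[[0,0,0,0,0.6],[0,0,0,0,0.8],[0,0,0,0,0.8],[0,0,-0.03,0,0.8],[0,0,-0.04,0,0.9],[0,0,-0.04,0,1],[0,0,-0.02,0,1],[0,0,0,0,1]]' | grep -E "tool_pos|ft_f|width"
python3 -m handwheel '[[0,0,0,0,1]]' >/dev/null
sed -i 's/^go(.*/go(.58,-.338,.3,11.7)/' chk.py; python3 chk.py c2 0.076
```

```text
tool_pos: [0.5786, -0.063, 0.2987]
ft_force: [0.7, 0.3, -1.6]
gripper_width: 0.094
piece (array([577.3, -64.3]), array([120.3,  50.5]), 7.1, 4709, array([75. , 76.2, 77.5]))
post (array([576.5, -64.5]), array([15.6, 14.9]), 47.2, 280, array([ 91.3, 110.5, 116.1]))
blue None
yel (array([ 626.9, -328.3]), array([129.2,  59.3]), -78.3, 351, array([-2.5,  7.9, 14.4]))
red (array([339. , 271.8]), array([98.4, 43.8]), 86.2, 112, array([48.6, 56.3, 60.8]))
t 26.2 tcp [ 0.5772 -0.0626  0.2951] yaw -83.13 w 0.094 ff 0.0 F [ 0.3  0.2 -0.8] j7 -60
shift [-0.0301  0.2738 -0.0048] spin 1.486
```

The cassette is seated at 7.1°, with its top at 76 mm. The clamp has been knocked to about (0.622,-0.327). I'll go there and measure it and the bottle clearance.

```bash
python3 -m handwheel '[[0.0016,0.0335,0,0,1],[0.0016,0.0335,0,0,1],[0.0016,0.0335,0,0,1],[0.0016,0.0335,0,0,1],[0.0016,0.0335,0,0,1],[0.0016,0.0335,0,0,1],[0.0016,0.0335,0,0,1],[0.0016,0.0335,0,0,1]]' >/dev/null
python3 -m handwheel '[[0,0,0,-0.138,1],[0,0,0,-0.138,1],[0,0,0,-0.138,1],[0,0,0,-0.138,1],[0,0,0,-0.138,1],[0,0,0,-0.138,1],[0,0,0,-0.138,1],[0,0,0,-0.138,1]]' >/dev/null
python3 -m handwheel '[[0,0,0,-0.138,1],[0,0,0,-0.138,1],[0,0,0,-0.138,1],[0,0,0,-0.138,1],[0,0,0,0,1],[0,0,0,0,1]]' >/dev/null
python3 - <<'E'
from m import *; from go import go
p=snap('wrist','w_yel.png'); W=cloud(p,True); Z=W[...,2]
b=blob(W,(Z>.006)&(Z<.016)&(hsv(p['color'])[1]>100),(.622,-.327),.08); print(b)
for n,w in (('wrist',W),('top',cloud(snap('top'))),('scene',cloud(snap('scene')))):
  for lo in (.02,.07,.12): print(n,lo,'bottle',blob(w,(w[...,2]>lo)&(w[...,2]<lo+.05),(.715,-.22),.07))
go(b[0][0]/1000,b[0][1]/1000,.1,b[2]+90)
E
```

```text
(array([ 622.7, -325.1]), array([119. ,  50.2]), -78.3, 3184, array([ 8.3,  9.6, 10.8]))
wrist 0.02 bottle (array([ 698.8, -219.3]), array([62.3, 23.6]), -73.1, 568, array([23.3, 49.3, 68.1]))
wrist 0.07 bottle (array([ 714.8, -214.4]), array([62.7, 56. ]), -68.8, 2199, array([ 78.1,  97.1, 113.5]))
wrist 0.12 bottle (array([ 718.4, -213.3]), array([29. , 28.8]), 54.9, 959, array([128.4, 139.2, 140.5]))
top 0.02 bottle (array([ 704.1, -202.2]), array([63.5, 26.2]), 57.1, 90, array([22. , 45.1, 68.1]))
top 0.07 bottle (array([ 715.8, -210.2]), array([62. , 54.7]), 62.7, 240, array([ 76.4,  96.7, 113. ]))
top 0.12 bottle (array([ 719.4, -212.2]), array([26.8, 26.4]), 42.0, 78, array([131.4, 140. , 144.6]))
scene 0.02 bottle (array([ 727.8, -195.6]), array([63.8, 32.7]), -22.6, 271, array([23.5, 47.2, 68.3]))
scene 0.07 bottle (array([ 723.3, -205.2]), array([61.9, 49.8]), -17.2, 435, array([ 75.3,  96.2, 115.2]))
scene 0.12 bottle (array([ 721.5, -212. ]), array([29.6, 27.6]), 75.0, 142, array([121.7, 139.9, 143.1]))
t 28.6 tcp [ 0.6223 -0.3273  0.2957] yaw 11.59 w 0.0942 ff 0.0 F [-0.5 -0.7  0.6] j7 46
shift [0.002  0.001  0.1957] spin -0.002
```

```bash
python3 -m handwheel '[[0.0015,0.001,0.04,0,1],[0,0,0.04,0,1],[0,0,0.04,0,1],[0,0,0.04,0,1],[0,0,0.02,0,1],[0,0,0.0155,0,1],[0,0,0,0,1],[0,0,0,0,1]]' 30
python3 -m handwheel '[[0,0,0,0,0.5],[0,0,0,0,0],[0,0,0,0,0],[0,0,0,0,0],[0,0,0,0,0],[0,0,0,0,0],[0,0,0,0,0]]' 30
python3 -m handwheel '[[0,0,-0.02,0,0],[0,0,-0.04,0,0],[0,0,-0.04,0,0],[0,0,-0.04,0,0],[0,0,-0.04,0,0],[0,0,-0.02,0,0],[0,0,0,0,0],[0,0,0,0,0]]' 45
python3 go.py .5772 -.063 .27 -83.1
```

```text
time: 29.4
tool_pos: [0.6233, -0.3259, 0.101]
tcp_rot: [[-0.203, 0.979, 0.0], [0.979, 0.203, -0.0], [-0.0, 0.0, -1.0]]
ft_force: [0.4, -0.3, 0.0]
gripper_width: 0.0937
finger_force: 0.0
time: 30.1
tool_pos: [0.623, -0.3257, 0.1007]
tcp_rot: [[-0.203, 0.979, 0.0], [0.979, 0.203, -0.0], [-0.0, 0.0, -1.0]]
ft_force: [0.2, -0.4, 1.0]
gripper_width: 0.0497
finger_force: 30.0
time: 30.9
tool_pos: [0.6228, -0.3254, 0.2999]
tcp_rot: [[-0.204, 0.979, -0.0], [0.979, 0.204, 0.0], [0.0, -0.0, -1.0]]
ft_force: [0.2, -0.0, -2.5]
gripper_width: 0.0492
finger_force: 45.0
t 30.9 tcp [ 0.6228 -0.3254  0.2999] yaw 11.75 w 0.0492 ff 44.99731421470642 F [ 0.2 -0.  -2.5] j7 46
shift [0.2662 0.0088 0.0301] spin -1.486
```

```bash
python3 -m handwheel '[[0.0333,0.0011,0,0,0],[0.0333,0.0011,0,0,0],[0.0333,0.0011,0,0,0],[0.0333,0.0011,0,0,0],[0.0333,0.0011,0,0,0],[0.0333,0.0011,0,0,0],[0.0333,0.0011,0,0,0],[0.0333,0.0011,0,0,0]]' >/dev/null
python3 -m handwheel '[[0,0,0,0.138,0],[0,0,0,0.138,0],[0,0,0,0.138,0],[0,0,0,0.138,0],[0,0,0,0.138,0],[0,0,0,0.138,0],[0,0,0,0.138,0],[0,0,0,0.138,0]]' >/dev/null
python3 -m handwheel '[[0,0,0,0.138,0],[0,0,0,0.138,0],[0,0,0,0.138,0],[0,0,0,0.138,0],[0,0,0.03,0,0],[0,0,0,0,0],[0,0,0,0,0]]'
python3 - <<'E'
from m import *
p=snap('wrist','w_pl3.png'); W=cloud(p,True); np.savez('pics/w_pl3.npz',c=p['color'],W=W)
print(np.round(W[[150,190,215,255,275],[254]*5],3))
E
python3 hole.py w_pl3 0.179 '(254,230)'; python3 go.py .5772 -.063 .1765 -83.1
```

```text
time: 33.2
tool_pos: [0.5768, -0.0631, 0.2698]
tcp_rot: [[0.993, 0.12, -0.003], [0.12, -0.993, -0.001], [-0.003, 0.001, -1.0]]
ft_force: [-0.3, 0.2, -1.9]
gripper_width: 0.0493
finger_force: 45.0
[[ 0.629 -0.058  0.178]
 [ 0.605 -0.061  0.179]
 [ 0.589 -0.063  0.179]
 [ 0.56  -0.067  0.178]
 [ 0.545 -0.069  0.18 ]]
npx 947 hole x -11.632500161131524 12.207484841081314 mid 0.28749233997489476 y -13.03864087628208 10.057212732002705 mid -1.4907140721396877
far x 60.24996397876053 center 0.24996397876053322 ymid -1.4364910001107987 w 49.41245402860449
t 33.2 tcp [ 0.5772 -0.0633  0.2706] yaw -83.13 w 0.0493 ff 44.99733567237854 F [ 0.7 -0.3 -1.4] j7 -66
shift [ 0.0001 -0.0003  0.0941] spin -0.0
```

```bash
python3 -m handwheel '[[-0.0004,0,0.02,0,0],[0,0,0.03,0,0],[0,0,0.02,0,0],[0,0,0.01,0,0],[0,0,0.009,0,0],[0,0,0,0,0],[0,0,0,0,0]]'| grep -E "tool_pos|ft_f"
for i in 1 2 3 4; do python3 -m handwheel '[[0,0,0.001,0,0],[0,0,0,0,0]]' | grep -E "tool_pos|ft_f"; done
```

```text
tool_pos: [0.5774, -0.0632, 0.1824]
ft_force: [0.8, -0.2, -2.3]
tool_pos: [0.5772, -0.0631, 0.1812]
ft_force: [1.2, -0.2, -2.6]
tool_pos: [0.577, -0.0631, 0.1797]
ft_force: [0.1, -0.9, -1.6]
tool_pos: [0.577, -0.0631, 0.1786]
ft_force: [-0.1, -0.1, -2.4]
tool_pos: [0.5769, -0.0631, 0.1775]
ft_force: [-0.5, -0.0, -1.5]
```

```bash
for i in 1; do python3 -m handwheel '[[0,0,0.001,0,0],[0,0,0,0,0]]' | grep -E "tool_pos|ft_f"; done
python3 -m handwheel '[[0,0,0,0,0.6],[0,0,0,0,0.8],[0,0,0,0,0.8],[0,0,-0.03,0,0.8],[0,0,-0.04,0,0.9],[0,0,-0.04,0,1],[0,0,-0.02,0,1],[0,0,0,0,1]]' | grep -E "tool_pos|ft_f|width"
python3 -m handwheel '[[0,0,0,0,1]]' >/dev/null
sed -i 's/^go(.*/go(.34,.3,.3,0)/' chk.py; python3 chk.py c3 0.086; python3 - <<'E'
from m import *
for n in ['top','scene']:
    p=snap(n); W=cloud(p); M=masks(p['color'])['red']
    print(n,'captop',blob(W,M&(W[...,2]>.05)&(W[...,2]<.066),(.34,.3),.06),'all',blob(W,M,(.34,.3),.06))
    h,s,v=hsv(p['color']); print(' dot',blob(W,(s<60)&(v>150)&(W[...,2]>.04),(.34,.3),.05))
E
```

```text
tool_pos: [0.577, -0.0632, 0.177]
ft_force: [-2.9, 0.5, 7.5]
tool_pos: [0.578, -0.0634, 0.3095]
ft_force: [-0.8, 0.1, -0.4]
gripper_width: 0.0938
piece (array([577.7, -64.4]), array([120.2,  50.5]), 6.9, 4769, array([84.8, 86. , 87.2]))
post (array([576.5, -64.2]), array([15.3, 15.3]), 76.8, 230, array([100.4, 110.9, 116.5]))
blue None
yel None
red (array([339. , 272.1]), array([97.2, 43.8]), 86.2, 111, array([50. , 55.2, 60.8]))
t 36.0 tcp [ 0.5766 -0.0629  0.3057] yaw -83.13 w 0.0938 ff 0.0 F [ 1.   0.2 -0.1] j7 -67
shift [-0.1914 -0.3886  0.006 ] spin -1.451
top captop (array([340.9, 298.6]), array([44.6, 43.5]), 85.5, 104, array([51.9, 55.8, 59.9])) all (array([342.8, 305.5]), array([60.8, 52.1]), 89.4, 198, array([-2.9, 51.9, 59.5]))
 dot (array([341.2, 299.2]), array([22.8, 21.9]), 89.6, 54, array([52.1, 56.2, 60.4]))
scene captop (array([342.2, 299.1]), array([48.5, 43.9]), -4.9, 171, array([52.4, 56.9, 59.6])) all (array([327.4, 296.4]), array([77.4, 52.3]), -4.2, 366, array([ 5.6, 47.8, 58.8]))
 dot (array([340.6, 299.4]), array([25.9, 22.2]), 2.4, 57, array([55.6, 58. , 61. ]))
```

The clamp is seated, with its top at 86 mm and square. The cap is at about (0.341,0.299), turned -4.5°.

```bash
python3 -m handwheel '[[-0.019,-0.0388,0,0,1],[-0.019,-0.0388,0,0,1],[-0.019,-0.0388,0,0,1],[-0.019,-0.0388,0,0,1],[-0.019,-0.0388,0,0,1],[-0.019,-0.0388,0,0,1],[-0.019,-0.0388,0,0,1],[-0.019,-0.0388,0,0,1]]' >/dev/null
python3 -m handwheel '[[-0.019,-0.0388,0,0,1],[-0.019,-0.0388,0,0,1],[0,0,0,-0.137,1],[0,0,0,-0.137,1],[0,0,0,-0.137,1],[0,0,0,-0.137,1],[0,0,0,-0.137,1],[0,0,0,-0.137,1]]' >/dev/null
python3 -m handwheel '[[0,0,0,-0.137,1],[0,0,0,-0.137,1],[0,0,0,-0.137,1],[0,0,0,-0.137,1],[0,0,0,0,1],[0,0,0,0,1]]' >/dev/null
python3 - <<'E'
from m import *; from go import go
p=snap('wrist','w_cap.png'); W=cloud(p,True); Z=W[...,2];h,s,v=hsv(p['color'])
b=blob(W,(Z>.050)&(Z<.062),(.341,.299),.06); print(b, 'big',blob(W,(Z>.068)&(Z<.085),(.341,.194),.07))
go(b[0][0]/1000,b[0][1]/1000,.106,b[2] if abs(b[2])<45 else b[2]-90)
E
```

```text
(array([340.4, 299.8]), array([43.4, 43.4]), -4.9, 1403, array([54.3, 55.7, 57. ])) big (array([339.1, 188.2]), array([60.3, 60.2]), -71.0, 2096, array([72.3, 75.2, 76.6]))
t 38.3 tcp [0.342  0.2993 0.3064] yaw -4.88 w 0.0942 ff 0.0 F [-0.3  0.3 -0.1] j7 -52
shift [ 0.0005 -0.0016  0.2004] spin 0.0
```

View pics/w_cap.png

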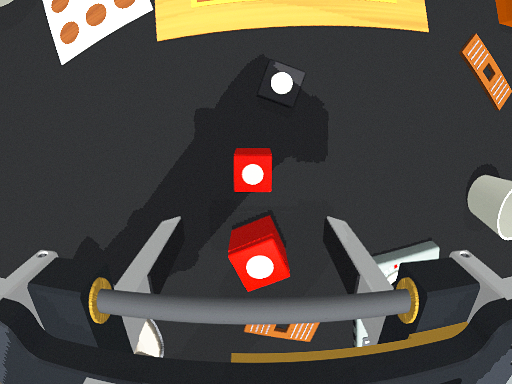

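Wrist view: the small red cap (252,170) is 44 mm square. The big red one is at (258,250) and the black one at (281,85). Grasp the small one.

```bash
python3 -m handwheel '[[0.0005,-0.0012,0.04,0,1],[0,0,0.04,0,1],[0,0,0.04,0,1],[0,0,0.04,0,1],[0,0,0.025,0,1],[0,0,0.015,0,1],[0,0,0,0,1],[0,0,0,0,1]]' 30
python3 -m handwheel '[[0,0,0,0,0.5],[0,0,0,0,0],[0,0,0,0,0],[0,0,0,0,0],[0,0,0,0,0],[0,0,0,0,0],[0,0,0,0,0]]' 30
python3 -m handwheel '[[0,0,-0.02,0,0],[0,0,-0.04,0,0],[0,0,-0.04,0,0],[0,0,-0.04,0,0],[0,0,-0.04,0,0],[0,0,-0.02,0,0],[0,0,0,0,0],[0,0,0,0,0]]' 45
python3 go.py .5768 -.0632 .27 -83.1
```

```text
time: 39.1
tool_pos: [0.341, 0.2999, 0.1069]
tcp_rot: [[0.083, 0.997, -0.0], [0.997, -0.083, -0.001], [-0.001, -0.0, -1.0]]
ft_force: [0.0, 0.1, -0.0]
gripper_width: 0.0941
finger_force: 0.0
time: 39.8
tool_pos: [0.3408, 0.3, 0.1067]
tcp_rot: [[0.081, 0.997, -0.0], [0.997, -0.081, 0.0], [0.0, -0.0, -1.0]]
ft_force: [-0.7, 0.1, 1.7]
gripper_width: 0.0441
finger_force: 30.0
time: 40.6
tool_pos: [0.3406, 0.2999, 0.3062]
tcp_rot: [[0.081, 0.997, -0.0], [0.997, -0.081, 0.0], [0.0, -0.0, -1.0]]
ft_force: [-0.3, 0.5, -2.2]
gripper_width: 0.044
finger_force: 45.0
t 40.6 tcp [0.3406 0.2999 0.3062] yaw -4.63 w 0.044 ff 44.972748309373856 F [-0.3  0.5 -2.2] j7 -52
shift [-0.3428  0.2648  0.0361] spin 1.37
```

```bash
python3 -m handwheel '[[-0.0343,0.0265,0,0,0],[-0.0343,0.0265,0,0,0],[-0.0343,0.0265,0,0,0],[-0.0343,0.0265,0,0,0],[-0.0343,0.0265,0,0,0],[-0.0343,0.0265,0,0,0],[-0.0343,0.0265,0,0,0],[-0.0343,0.0265,0,0,0]]' >/dev/null
python3 -m handwheel '[[-0.0343,0.0265,0,0,0],[-0.0343,0.0265,0,0,0],[0,0,0,0.137,0],[0,0,0,0.137,0],[0,0,0,0.137,0],[0,0,0,0.137,0],[0,0,0,0.137,0],[0,0,0,0.137,0]]' >/dev/null
python3 -m handwheel '[[0,0,0,0.137,0],[0,0,0,0.137,0],[0,0,0,0.137,0],[0,0,0,0.137,0],[0,0,0.03,0,0],[0,0,0,0,0],[0,0,0,0,0]]'
python3 - <<'E'
from m import *
p=snap('wrist','w_pl4.png'); W=cloud(p,True); Z=W[...,2]; M=masks(p['color'])['red']
zs=robot.get_state()['tool_pos'][2]-.0507
nr=np.hypot(W[...,0]-.577,W[...,1]+.063)
print('captop z',zs,blob(W,(abs(Z-zs)<.006)&(nr<.05)&(M|((hsv(p['color'])[1]<60)&(hsv(p['color'])[2]>150)))))
for n in ['top','scene']:
    p=snap(n); W=cloud(p);M=masks(p['color'])['red']; print(n,blob(W,M&(W[...,2]>.12),(.577,-.063),.06))
E
python3 go.py .5768 -.0632 .1932 -83.1
```

```text
time: 42.9
tool_pos: [0.5767, -0.0637, 0.2759]
tcp_rot: [[0.993, 0.119, -0.002], [0.119, -0.993, -0.001], [-0.003, 0.001, -1.0]]
ft_force: [0.5, 0.4, -0.8]
gripper_width: 0.0437
finger_force: 45.0
captop z 0.22603593778534378 (array([576.7, -64.9]), array([67.6, 43.7]), -82.9, 6467, array([223. , 224.8, 226.3]))
top None
scene (array([584.1, -63.2]), array([46.8, 38.2]), -88.6, 369, array([178. , 213.8, 228.8]))
t 43.0 tcp [ 0.5774 -0.0636  0.2774] yaw -83.14 w 0.0436 ff 44.97274115681648 F [ 0.   0.1 -1.9] j7 -52
shift [-0.0006 -0.0005  0.0842] spin -0.001
```

View pics/w_pl4.png

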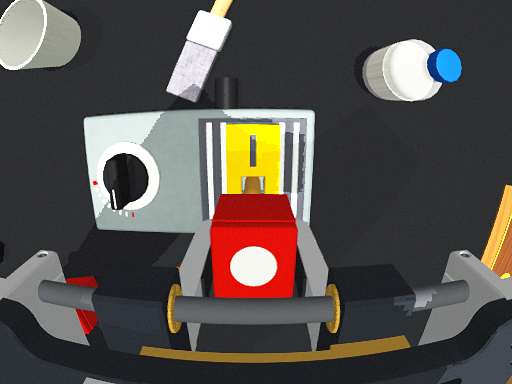

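Picture: the cap is held upright (254,265) over the clamp and post. I'll lower it.

```bash
python3 -m handwheel '[[-0.0005,-0.0004,0.02,0,0],[0,0,0.02,0,0],[0,0,0.01,0,0],[0,0,0.01,0,0],[0,0,0,0,0]]'| grep -E "tool_pos|ft_f"
python3 -m handwheel '[[0,0,0.007,0,0],[0,0,0.008,0,0],[0,0,0.004,0,0],[0,0,0,0,0],[0,0,0,0,0]]'| grep -E "tool_pos|ft_f"
for i in 1 2 3 ; do python3 -m handwheel '[[0,0,0.001,0,0],[0,0,0,0,0]]' | grep -E "tool_pos|ft_f"; done
```

```text
tool_pos: [0.5765, -0.063, 0.2162]
ft_force: [0.6, 0.0, -1.0]
tool_pos: [0.5767, -0.0631, 0.1978]
ft_force: [0.4, 0.4, -1.3]
tool_pos: [0.5767, -0.063, 0.1968]
ft_force: [-0.5, 0.3, -1.4]
tool_pos: [0.5767, -0.0629, 0.1956]
ft_force: [0.1, 0.1, -1.7]
tool_pos: [0.5766, -0.063, 0.1946]
ft_force: [-1.0, 0.1, -1.6]
```

```bash
for i in 1 2; do python3 -m handwheel '[[0,0,0.001,0,0],[0,0,0,0,0]]' | grep -E "tool_pos|ft_f"; done
```

```text
tool_pos: [0.5766, -0.063, 0.1936]
ft_force: [-0.3, 0.4, -1.5]
tool_pos: [0.5767, -0.0631, 0.1931]
ft_force: [-4.1, 1.2, 10.0]
```

```bash
python3 -m handwheel '[[0,0,0,0,0.6],[0,0,0,0,0.7],[0,0,0,0,0.7],[0,0,-0.03,0,0.7],[0,0,-0.04,0,0.9],[0,0,-0.04,0,1],[0,0,-0.01,0,1],[0,0,0,0,1]]' | grep -E "tool_pos|ft_f|width"
python3 -m handwheel '[[0,0,0,0,1]]' >/dev/null
python3 - <<'E'
from m import *; from go import go
for n in ['wrist','top','scene']:
    p=snap(n,'c4%s.png'%n);W=cloud(p,n=='wrist'); Z=W[...,2];nr=np.hypot(W[...,0]-.577,W[...,1]+.063);M=masks(p['color'])
    print(n,'cap',blob(W,(Z>.136)&(Z<.15)&(nr<.05)),'clamp',blob(W,M['yel']&(abs(Z-.086)<.006)&(nr<.08)))
    k=np.hypot(W[...,0]-.559,W[...,1]-.0858); print('bar',blob(W,(k<.045)&(Z>.066)&(Z<.085)))
go(.559,.0858,.3,96.9)
E
```

```text
tool_pos: [0.5772, -0.0629, 0.3138]
ft_force: [0.1, 0.8, -0.8]
gripper_width: 0.0927
wrist cap (array([576.2, -64.6]), array([44.8, 44. ]), 6.6, 2355, array([140.6, 142.1, 143.3])) clamp (array([577.5, -64.3]), array([120.8,  49.8]), 7.1, 2151, array([84.9, 86. , 87.1]))
bar (array([558.9,  84.3]), array([57. , 14.3]), 7.5, 547, array([67.6, 73.2, 74.7]))
top cap None clamp None
bar (array([570.5,  87.3]), array([36.2, 13.2]), 1.1, 41, array([69.1, 74.5, 78.1]))
scene cap (array([578. , -63.7]), array([46.1, 45. ]), -83.5, 276, array([139.1, 143.4, 145.6])) clamp (array([578.4, -62.2]), array([121.9,  50.4]), 5.6, 293, array([84.8, 87.6, 89.8]))
bar (array([560.6,  86.2]), array([55.6, 14. ]), 5.8, 119, array([68.8, 74.6, 76.8]))
t 46.1 tcp [ 0.5763 -0.0629  0.3115] yaw -83.15 w 0.0939 ff 0.0 F [-0.3 -0.6  0.1] j7 -54
shift [ 0.0006 -0.1497  0.0115] spin -0.001
```

View pics/c4scene.png

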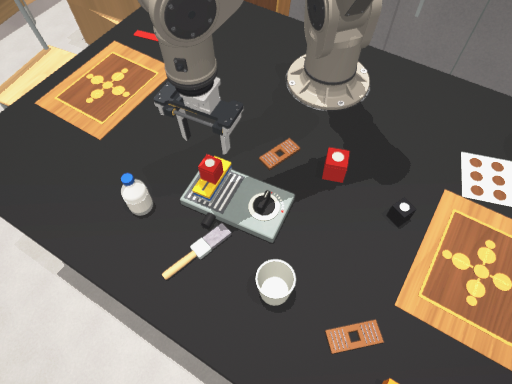

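Scene view: the stack stands at (210,175) with the cap seated (its top at 142 mm, as expected). Knob at (265,205), bystanders untouched. Now the knob.

```bash
python3 -m handwheel '[[0,-0.0374,0,0,1],[0.0006,-0.0374,0,0,1],[0,-0.0374,0,0,1],[0,-0.0374,0,0,1],[0,0,0,-0.1428,1],[0,0,0,-0.1428,1],[0,0,0,-0.1428,1],[0,0,0,-0.1428,1]]' >/dev/null
python3 -m handwheel '[[0,0,0,-0.1428,1],[0,0,0,-0.1428,1],[0,0,0,-0.1428,1],[0,0,0,-0.1428,1],[0,0,0,-0.1428,1],[0,0,0,-0.1428,1],[0,0,0,-0.1428,1],[0,0,0,-0.1428,1]]' >/dev/null
python3 -m handwheel '[[0,0,0,-0.1428,1],[0,0,0,-0.1428,1],[0,0,0,-0.1428,1],[0,0,0,-0.1428,1],[0,0,0,-0.1428,1],[0,0,0,-0.1428,1],[0,0,0,-0.1428,1],[0,0,0,-0.1428,1]]' >/dev/null
python3 -m handwheel '[[0,0,0,-0.1428,1],[0,0,0,-0.1428,0.8],[0,0,0,0,0.6],[0,0,0,0,0.6]]' >/dev/null
python3 go.py .559 .0856 .146 96.9
```

```text
t 48.9 tcp [0.5592 0.0854 0.3121] yaw 96.58 w 0.0735 ff 0.0 F [-0.3 -0.3  0.5] j7 90
shift [0.     0.0003 0.1661] spin -0.006
```

```bash
python3 -m handwheel '[[0,0,0.04,-0.006,0.6],[0,0,0.04,0,0.6],[0,0,0.04,0,0.6],[0,0,0.03,0,0.6],[0,0,0.016,0,0.6],[0,0,0,0,0.6],[0,0,0,0,0.3],[0,0,0,0,0]]' 15
python3 -m handwheel '[[0,0,0,0,0],[0,0,0,0,0],[0,0,0,0,0],[0,0,0,0,0],[0,0,0,0.1,0],[0,0,0,0.1,0],[0,0,0,0.1,0],[0,0,0,0.1,0]]'
python3 -m handwheel '[[0,0,0,0.1,0],[0,0,0,0.1,0],[0,0,0,0.1,0],[0,0,0,0.1,0],[0,0,0,0.1,0],[0,0,0,0.1,0],[0,0,0,0.1,0],[0,0,0,0.1,0]]'
python3 -m handwheel '[[0,0,0,0.1,0],[0,0,0,0.1,0],[0,0,0,0.05,0],[0,0,0,0,0],[0,0,0,0,0]]'
python3 go.py .559 .0856 .146 16.7
```

```text
time: 49.7
tool_pos: [0.5599, 0.0857, 0.1477]
tcp_rot: [[-0.992, -0.124, 0.001], [-0.124, 0.992, 0.0], [-0.001, 0.0, -1.0]]
ft_force: [0.4, 0.9, 0.2]
gripper_width: 0.0435
finger_force: 0.0
time: 50.5
tool_pos: [0.5595, 0.0862, 0.147]
tcp_rot: [[-0.962, 0.274, 0.0], [0.274, 0.962, 0.001], [0.0, 0.001, -1.0]]
ft_force: [-1.0, 3.3, 4.8]
gripper_width: 0.0139
finger_force: 15.0
time: 51.3
tool_pos: [0.5595, 0.0862, 0.147]
tcp_rot: [[-0.473, 0.881, 0.0], [0.881, 0.473, 0.001], [0.001, 0.0, -1.0]]
ft_force: [-1.6, 2.5, 4.4]
gripper_width: 0.0135
finger_force: 15.0
time: 51.8
tool_pos: [0.5595, 0.0861, 0.147]
tcp_rot: [[-0.245, 0.97, 0.0], [0.97, 0.245, 0.001], [0.001, 0.0, -1.0]]
ft_force: [-1.5, 2.4, 5.9]
gripper_width: 0.0143
finger_force: 15.4
t 51.8 tcp [0.5595 0.0861 0.147 ] yaw 14.16 w 0.0143 ff 15.402033627033234 F [-1.5  2.4  5.9] j7 31
shift [-0.0003 -0.0006  0.001 ] spin -0.044
```

```bash
python3 -m handwheel '[[0,0,0,0,0.4],[0,0,0,0,0.6],[0,0,0,0,0.6],[0,0,-0.03,0,0.6],[0,0,-0.04,0,0.8],[0,0,-0.04,0,1],[0,0,-0.04,0,1],[0,0,0,0,1]]' | grep tool
python3 -m handwheel '[[0,0,0,0,1],[0,0,0,0,1]]' >/dev/null
python3 - <<'E'
from m import *; from go import go
for n in ['wrist','top','scene']:
    p=snap(n,'c5%s.png'%n);W=cloud(p,n=='wrist'); Z=W[...,2];nr=np.hypot(W[...,0]-.577,W[...,1]+.063);M=masks(p['color'])
    print(n,'cap',blob(W,(Z>.136)&(Z<.15)&(nr<.05)),'clamp',blob(W,M['yel']&(abs(Z-.086)<.006)&(nr<.08)))
    k=np.hypot(W[...,0]-.559,W[...,1]-.0858); print('bar',blob(W,(k<.045)&(Z>.066)&(Z<.085)))
go(.559,.0858,.3,96.9)
E
```

```text
tool_pos: [0.5611, 0.0852, 0.301]
wrist cap (array([576.9, -67.3]), array([44.6, 37.7]), 10.6, 930, array([141. , 142. , 143.2])) clamp (array([576.2, -49.4]), array([120.1,  25. ]), 8.3, 942, array([81. , 85.7, 86.9]))
bar (array([558.7,  85.7]), array([56.3, 14. ]), -73.4, 682, array([71.1, 73.2, 74.5]))
top cap (array([576.7, -63.8]), array([44.4, 43.8]), -83.0, 209, array([138.3, 142.7, 146.5])) clamp (array([579.6, -61.2]), array([119.4,  44.8]), 7.1, 94, array([83.4, 87. , 90.8]))
bar None
scene cap (array([577.4, -63. ]), array([46.3, 44.1]), 5.8, 278, array([139.3, 143.3, 145.5])) clamp (array([578.9, -63.4]), array([121.6,  51.1]), 6.4, 303, array([85.1, 87.7, 90.2]))
bar (array([559.6,  86.3]), array([55.5, 15.4]), -73.0, 129, array([68.1, 74.4, 77.5]))
t 53.0 tcp [0.559  0.0855 0.2958] yaw 14.11 w 0.0938 ff 0.0 F [-0.5  0.2  0.2] j7 21
shift [ 0.0003  0.     -0.0042] spin -1.445
```

View pics/c5scene.png

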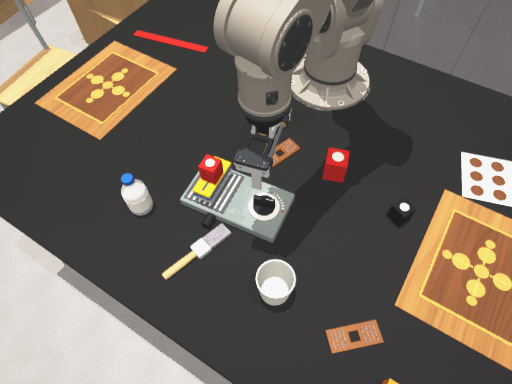

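The bar is at -73.4°, which is 80.3° from off: full speed. The stack is intact and the bystanders are in place, so I'll hand in.

```bash
python3 -c "from plant import robot; print(robot.finish_job())"
```

```text
the job is handed in; nothing more can be done
None
```

The job is handed in: I turned the knob to off, stacked the support, the one blue cassette, the clamp and the red cap square on the post, and turned the knob to full speed. It took 53 s, and the bottle, tub and brush were left where they were.

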